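Walk the heating block round to the docking fence

TASK

Without gripping or lifting it, walk the heavy aluminium tube block round clockwise on the black mat by pushing its corners with the fingers: a push on the red corner, then one on the yellow corner, then the red again, and so on, until its blue-marked long side faces the fence squarely. Then push it home so that the marked side lies flush along the fence, and come away. Keep the block on the mat, do not let it touch the fence before it is square, do not ram it into the fence, and leave the bottles, racks and other things alone.

Things in the scene. Friction and masses are not known exactly. Their poses are not given: they have to be found in the camera images.
- block: Heavy aluminium tube block, dark wells, 4 plastic corner bumpers: 95 (its x) x 120 (its y) x 45 mm tall overall, 0.65-1 kg, too wide to grip; slides without tipping when pushed low on a side (3-12 N). Origin: centre of underside, z up. Its long side with blue strips looks to local +x. Starts turned 0.8-1.4 rad anticlockwise (from above) from facing the fence.
- red_corner: Red bumper 30 x 30 x 45 mm, part of the block: its corner at local x -47.5, y +60 mm. This entry's origin and axes are the block's own, not the bumper's centre. Pushing it on the back long side (local x -47.5) towards local +x turns the block clockwise.
- yellow_corner: Yellow bumper 30 x 30 x 45 mm, part of the block, diagonally opposite the red: its corner at local x +47.5, y -60 mm. This entry's origin and axes are the block's own. Pushing it on the marked long side (local x +47.5) towards local -x turns the block clockwise. The other two bumpers are grey.
- mark_left (a point): Bottom corner of the block at local x +47.5, y +60 mm: left end of the marked side (grey bumper).
- mark_right (a point): Bottom corner of the block at local x +47.5, y -60 mm: right end of the marked side (yellow bumper).
- back_left (a point): Bottom corner of the block at local x -47.5, y +60 mm (red bumper).
- back_right (a point): Bottom corner of the block at local x -47.5, y -60 mm (grey bumper).
- fence: Fixed aluminium bar 300 mm long (local y), 30 tall, 14 thick; flat front face at local x = 0 looks to local -x, roughly to the robot. Origin: middle of the foot of that face, z up. Behind it a grey box 42 mm tall to x +114. Before it a flat black mat (1 mm): local x -280 to 0, y -150 to +150. Block home: axes parallel to the fence's, origin at local x -47.5 mm.
- tip_rack: Bystander, loose, to be left alone: blue pipette-tip rack, 85 x 120 x 55 (tips to 67) mm. Origin: centre of the underside.
- tube_rack: Bystander, loose, to be left alone: red tube rack, 80 x 60 x 40 (tubes to 52) mm. Origin: centre of the underside.
- amber_a: Bystander, loose, to be left alone: amber bottle, diameter 48, 85 tall mm. Origin: centre of the underside.
- beaker: Bystander, loose, to be left alone: small clear beaker, diameter 48, 50 tall mm. Origin: centre of the underside.
- vial: Bystander, loose, to be left alone: small clear vial with red cap, diameter 22, 40 tall mm. Origin: centre of the underside.
Mind the look-alikes: they are no part of the job. There is more than one size of the block; the one meant has the size given above.

How it is judged (in metres and radians):
On the way, in this order (a step that is already met when the one before it is completed fails the run):
1. the red corner is pushed (contact force between the fingers and red_corner above 1.5 N), for 0.1 s.
2. then the yellow corner is pushed (contact force between the fingers and yellow_corner above 1.5 N), for 0.1 s.
3. then the red corner is pushed again (contact force between the fingers and red_corner above 1.5 N), for 0.1 s.
At the end, for the whole second after the job is handed in: Both ends of the block's blue-marked side are within 4 mm of the fence's front face (so it is parallel to it), within the fence's length, and the block stands flat and at rest on the mat (x of mark_left in the frame of fence between -0.004 and 0.004 m and x of mark_right in the frame of fence between -0.004 and 0.004 m and y of mark_left in the frame of fence below 0.15 m and y of mark_right in the frame of fence above -0.15 m and angle between block's own z axis and vertical below 0.05 rad and height (world z) of block below 0.004 m and linear speed of block below 0.01 m/s and angular speed of block below 0.05 rad/s); the robot touches nothing.
It fails at once if the block is lifted (over 10 mm) or tipped (over 0.15 rad) (height (world z) of block above 0.01 m or angle between block's own z axis and vertical above 0.15 rad).
It fails at once if the block touches the fence while more than 0.15 rad (9 degrees) from square to it (contact force between block and fence above 0.5 N and angle between the x axis of block and the x axis of fence, either way round above 0.15 rad).
It fails at once if the block is rammed into the fence with more than 60 N (contact force between block and fence above 60 N).
It fails at once if a bottom corner of the block leaves the mat (x of any of mark_left, mark_right, back_left, back_right in the frame of fence below -0.28 m or y of any of mark_left, mark_right, back_left, back_right in the frame of fence above 0.15 m or y of any of mark_left, mark_right, back_left, back_right in the frame of fence below -0.15 m).
It fails at once if a bystander is moved by more than 15 mm (distance of any of tip_rack, tube_rack, amber_a, beaker, vial from where it was at the start of the episode above 0.015 m).
It also fails if it takes over 72 s, if anything falls off the work surface, if the arm or the gripper's body presses on something with over 40 N, if the wrist force passes 120 N, or if a joint passes its speed limit or range.

ROBOT

A 6-joint arm with a two-finger parallel gripper is mounted at the origin on the work surface. World frame = base frame: x ahead of the robot, y to its left, z up, the work surface at z = 0. Lengths are in mm, angles in degrees, forces in N, time in s.
With the tool pointing down it reaches from about 350 to 850 mm from the base axis. Payload 8.1 kg.
Tool frame: the origin (TCP) lies where the fingers leave the gripper's body, on its centre line; the fingertips stand 73 mm ahead of it and the grasp point (between the pads) lies 54 mm ahead of it; z points along the fingers, y is the line along which they close (so a half turn about z gives the same grasp; the last joint's range is limited). The gripper opens to 85 mm and grips with 20 to 120 N. Pads are 22 mm wide; open, the fingers measure 114 mm over their backs; the gripper's body (76 mm by 85 mm) begins 54 mm behind the grasp point. The pads swing forward as they close: fully open they stand 13 mm farther back than shut.
Start: joints at [-78.117, 7.471, 85.268, -0, 87.261, -4.893], TCP at [173.201, -574.463, 303.892] pointing down, gripper open.
Joint ranges: [-169.43, 169.43], [-51.17, 129.36], [1.28, 143.12], [-76.62, 256.62], [0, 156.53], [-152.29, 152.29]. Speed limits (degrees/s): [136.94, 136.94, 159.86, 180, 180, 180].

INTERFACE

Orientations are given as [roll, pitch, yaw] about the fixed x, y, z axes, in that order (R = Rz(yaw) Ry(pitch) Rx(roll)).
In Python, from bench import sense, optics, r gives the robot as it stands.
- The arm moves only by the tool servo_tool, never from a script. Its argument "plan" is a list that holds one entry, the list of rows, each a list of 5 numbers: the shift along the world's x, y, z in m, then the turn about the world's z in degrees, then the finger opening in m, from 0 to 0.0854. A call has 1 to 10 rows; each row shifts and turns the commanded pose from where the row before left it; what a row does not reach is not made up. A row lasts 1/10 s, in which the tool goes at most 50 mm and 8.59 degrees, less where a joint would pass 70% of its speed; a pose out of reach is approached as far as the arm can. A call is refused whole if a number of a shift passes 0.05 or a number of a turn 8.59, either way. A call with a gripper value outside its range is refused whole. The fingers move at their own pace and stop on an object; "force" is the grip in N (left out, the last holds). Time passes only in rows, so rows that do not move let the fingers close. It gives the time, the measured TCP pose, the force, the opening and the grip force at its end, in the units of the state.
- sense(): the state, without advancing time (a new reading comes with each control period).
- optics.snapshot(name): name is "side" or "top"; returns a dict with "frame" (480x640x3 uint8, blue, green, red), "fx", "fy", "cx", "cy" (pixels), "cam_to_world" (4x4, takes a point from camera to world coordinates). Camera axes: x right, y down, z forward; pixel columns grow to the right and rows downward; lengths in mm; the calibration is good to about 2 mm. A picture is of the moment at which its call begins. There is no depth.
- r.hand_in(): hands the job in; it is judged then, once.
The state is a dict: "time": time; "joint_pos": joint angles; "qd": joint speeds; "joint_efforts": joint torques, N m; "tool_pos": TCP position; "tcp_rot": TCP orientation; "ft_force": force on the tool from outside, world axes, zero at the start; "wrist_torque": the same for the moment, N m; "finger_gap": finger opening in mm; "grip_force": force on a finger pad.
Only numpy, scipy, OpenCV 4.12 (cv2) and the standard library are available. Lean on these libraries where they do the work, as an engineer would, in place of code of your own. Each camera call takes 0.05 s, during which the arm holds its last target. There are 200 camera calls.

## Working session

There is one attempt and no reset: what is moved stays moved. The work goes in short steps, Python scripts to look and compute and a tool call to move; the robot and the scene stay as the last step left them, time stands still between calls to the robot, and variables do not carry over. Pictures are saved under pics/ and viewed, at most 10 in all, crops included, and the job is handed in when it is done.

Besides the shell and the picture viewer there is one more tool, called after "Call:" as a command line: name --argument value ..., lists and objects as JSON in quotes. servo_tool: Moves the arm, as the interface text tells. Its arguments: {"type":"object","properties":{"plan":{"type":"array"},"force":{"type":"number"}},"required":["plan"]}

```bash
mkdir -p pics; ls; python3 - <<'E'
from bench import sense, optics, r
import cv2
print(sense())
for n in("top","side"):
    s=optics.snapshot(n);cv2.imwrite(f"pics/{n}0.png",s["frame"]);print(n,s["fx"],s["fy"],s["cx"],s["cy"],s["cam_to_world"])
E
```

```text
pics
{'time': 0.0, 'joint_pos': array([-7.81173554e+01,  7.51474320e+00,  8.53301248e+01, -1.04303087e-03,
        8.72626897e+01, -4.89507999e+00]), 'qd': array([-0.04861297,  0.01041557, -0.05376537,  0.04411701, -0.08166176,
        0.02799762]), 'joint_efforts': array([ 3.45210265e-04, -5.69400716e+01, -5.00546765e+01, -9.95123310e-05,
        1.46781147e-02, -3.45287063e-06]), 'tool_pos': array([ 173.10356509, -574.04102649,  302.84001975]), 'tcp_rot': array([-1.79892746e+02, -8.14010279e-03,  1.67777677e+01]), 'ft_force': array([1.32411861, 0.24946893, 0.46947785]), 'wrist_torque': array([ 0.01463406, -0.00491836,  0.06136629]), 'grip_force': 0.0, 'finger_gap': 85.64254556353447}
top 520.6290218720101 520.6290218720101 323.0459870141238 238.5254377409661 [[-3.03573606e-03 -9.90812778e-01  1.35206595e-01  3.76539561e+02]
 [-9.99938655e-01  1.56742481e-03 -1.09648889e-02  2.63642972e+01]
 [ 1.06522259e-02 -1.35231588e-01 -9.90756755e-01  1.05136550e+03]
 [ 0.00000000e+00  0.00000000e+00  0.00000000e+00  1.00000000e+00]]
side 489.5260741347839 489.5260741347839 318.2363763037372 247.67279995663802 [[ 9.42581943e-01 -2.55737418e-01  2.14796774e-01  3.44849806e+02]
 [-3.33417057e-01 -6.83405464e-01  6.49453646e-01 -4.99865484e+02]
 [-1.92963095e-02 -6.83780188e-01 -7.29432867e-01  6.27251747e+02]
 [ 0.00000000e+00  0.00000000e+00  0.00000000e+00  1.00000000e+00]]
```

View pics/top0.png

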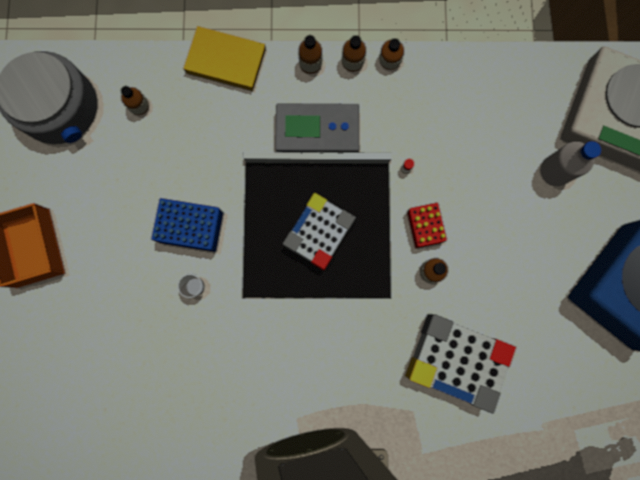

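View pics/side0.png

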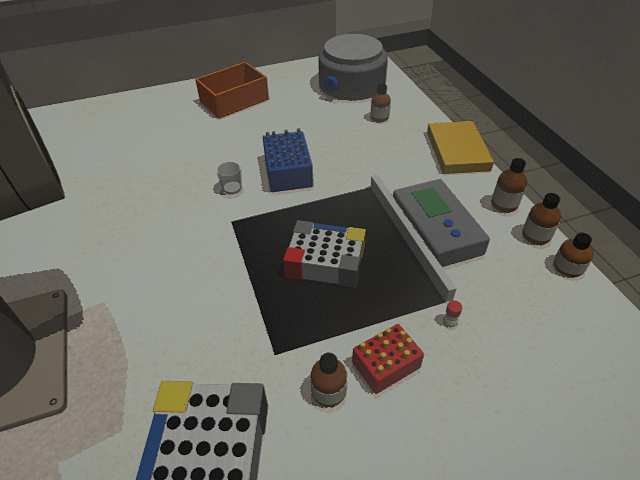

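Candidates: the block on the mat at top (320,232), and a bigger look-alike at top (463,362) with the same colours, lying off the mat at lower right. Size decides, so I'm measuring both. The marked blue side at (300,218) faces up-left, with yellow at (316,202) and red at (321,260).

```bash
cat > h.py <<'E'
from bench import sense, optics, r
import cv2, numpy as np
def ray(s,uv,z):
    uv=np.atleast_2d(np.float64(uv)); T=s["cam_to_world"]
    d=np.c_[(uv[:,0]-s["cx"])/s["fx"],(uv[:,1]-s["cy"])/s["fy"],np.ones(len(uv))]@T[:3,:3].T
    return (T[:3,3]+d*((z-T[2,3])/d[:,2])[:,None])[:,:2]
def masks(f):
    h=cv2.cvtColor(f,cv2.COLOR_BGR2HSV); R=lambda a,b:cv2.inRange(h,a,b)
    return dict(red=R((0,170,120),(5,255,255))|R((174,170,120),(180,255,255)),yel=R((22,140,120),(34,255,255)),
                blk=R((0,0,0),(180,255,38)))
def blobs(m,lo):
    c,_=cv2.findContours(m,cv2.RETR_EXTERNAL,cv2.CHAIN_APPROX_NONE)
    return [x for x in c if cv2.contourArea(x)>lo]
def cen(c):
    M=cv2.moments(c); return np.array([M["m10"]/M["m00"],M["m01"]/M["m00"]])
def mat(s):
    m=masks(s["frame"])["blk"].copy(); m[:140]=0;m[320:]=0;m[:,:225]=0;m[:,410:]=0
    m=cv2.morphologyEx(m,cv2.MORPH_OPEN,np.ones((3,3)))
    c=max(blobs(m,500),key=cv2.contourArea); return ray(s,cv2.boxPoints(cv2.minAreaRect(c)),1)
def pose(s,F=None,lo=60):
    "block centre and heading (world) from red and yellow top centroids"
    m=masks(s["frame"]); P={}
    for k in("red","yel"):
        q=m[k].copy(); q[:155]=0;q[305:]=0;q[:,:240]=0;q[:,395:]=0
        b=blobs(q,lo)
        if b:
            c=max(b,key=cv2.contourArea); P[k]=(ray(s,cen(c),45)[0],cen(c),cv2.contourArea(c))
    if len(P)<2: return P,None,None
    d=P["yel"][0]-P["red"][0]; th=np.degrees(np.arctan2(d[1],d[0])-np.arctan2(-90,65))
    return P,(P["yel"][0]+P["red"][0])/2,(th+180)%360-180
def pts(c,th,L):
    a=np.radians(th);R=np.array([[np.cos(a),-np.sin(a)],[np.sin(a),np.cos(a)]]); return c+np.array(L)@R.T
E
python3 - <<'E'
from h import *
s=optics.snapshot("top"); f=s["frame"]
print("mat",mat(s).round(1)); P,c,th=pose(s); print(P,c,th, np.linalg.norm(P["red"][0]-P["yel"][0]),"expect 111")
m=masks(f)
for k in("red","yel"):
    for b in blobs(m[k],40): print(k,cen(b),cv2.contourArea(b),ray(s,cen(b),45),np.sqrt(cv2.contourArea(b))*1005/520)
print("fence bottom col rows", [ (x,f[150:170,x].mean(1).round().tolist()) for x in (260,320,375)])
b=cv2.resize(f[145:305,235:400],None,fx=4,fy=3.6,interpolation=cv2.INTER_NEAREST);cv2.imwrite("pics/c.png",b)
# bystanders via rays
for n,uv,z in (("tube",(427,226),45),("amber",(435,270),85),("vial",(408,165),40),("tip",(188,226),60),("beaker",(192,288),30)): print(n,ray(s,uv,z))
E
```

```text
mat [[ 402.   173.4]
 [ 682.5  178.3]
 [ 682.5 -123. ]
 [ 401.2 -117.4]]
{'red': (array([474.53092235,  19.01525992]), array([321.1554878 , 258.61585366]), 164.0), 'yel': (array([586.43335896,  27.82372776]), array([316.5387714 , 202.03524673]), 165.5)} [530.48214065  23.41949384] 58.663138369967555 112.24858317379407 expect 111
red [502.35694444 352.59583333] 360.0 [[ 294.45677206 -325.03355839]] 36.67025825156794
red [321.1554878  258.61585366] 164.0 [[474.53092235  19.01525992]] 24.750537917769282
red [426.8577044  225.63915094] 424.0 [[ 539.0692676  -188.52507209]] 39.79657035266129
red [408.62015504 163.44186047] 43.0 [[ 664.69412625 -155.85808941]] 12.673510994083673
yel [422.90365854 373.34512195] 410.0 [[ 256.65645174 -172.55215325]] 39.13403656725609
yel [316.5387714  202.03524673] 165.5 [[586.43335896  27.82372776]] 24.863468715230674
yel [223.9868502   55.93178893] 2978.5 [[891.00824069 216.64158854]] 105.4779110912824
fence bottom col rows [(260, [150.0, 150.0, 150.0, 148.0, 148.0, 150.0, 150.0, 139.0, 100.0, 57.0, 39.0, 37.0, 27.0, 11.0, 6.0, 9.0, 17.0, 17.0, 15.0, 16.0]), (320, [45.0, 44.0, 72.0, 109.0, 140.0, 150.0, 150.0, 149.0, 135.0, 89.0, 45.0, 37.0, 34.0, 18.0, 7.0, 8.0, 9.0, 14.0, 17.0, 18.0]), (375, [148.0, 145.0, 143.0, 148.0, 152.0, 152.0, 153.0, 153.0, 138.0, 91.0, 47.0, 39.0, 37.0, 22.0, 9.0, 6.0, 7.0, 17.0, 17.0, 16.0])]
tube [[ 538.3520783  -188.78327655]]
amber [[ 448.9260458  -192.66650553]]
vial [[ 662.91291711 -155.43774955]]
tip [[536.54824221 275.01150254]]
beaker [[418.98137782 270.84885454]]
```

View pics/c.png

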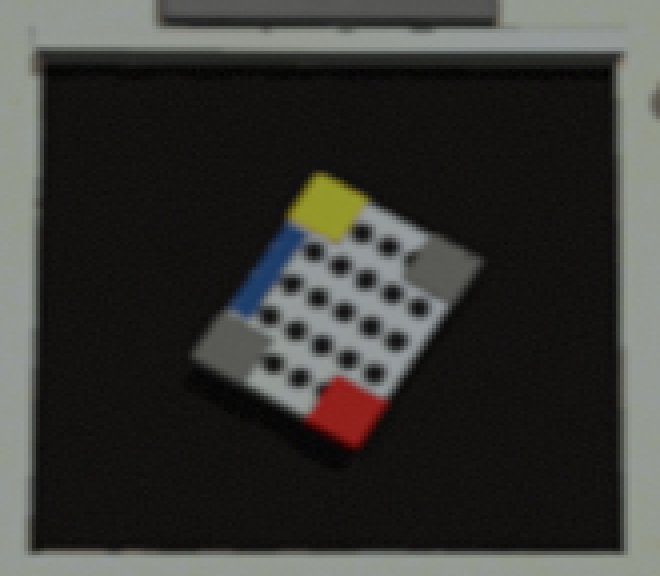

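The crop confirms it: the block on the mat has a red–yellow bumper spacing of 112 mm (111 expected). The look-alike's is about 158 mm. The block is at (530, 23) with heading +58.7°, and the fence face is at x≈682 with yaw about 0. I'll move the closed fingers behind the red corner.

Call:
servo_tool --plan '[[[0.0134, 0.0274, 0, 1.65, 0], [0.0134, 0.0274, 0, 1.65, 0], [0.0134, 0.0274, 0, 1.65, 0], [0.0134, 0.0274, 0, 1.65, 0], [0.0134, 0.0274, 0, 1.65, 0], [0.0134, 0.0274, 0, 1.65, 0], [0.0134, 0.0274, 0, 1.65, 0], [0.0134, 0.0274, 0, 1.65, 0], [0.0134, 0.0274, 0, 1.65, 0], [0.0134, 0.0274, 0, 1.65, 0]]]'

```text
time: 1.15
tool_pos: [307.5, -299.2, 303.7]
tcp_rot: [-180.0, -0.0, 33.3]
ft_force: [0.9, -0.4, -0.2]
finger_gap: 0.4
grip_force: 0.0
```

Call:
servo_tool --plan '[[[0.0134, 0.0274, 0, 1.65, 0], [0.0134, 0.0274, 0, 1.65, 0], [0.0134, 0.0274, 0, 1.65, 0], [0.0134, 0.0274, 0, 1.65, 0], [0.0134, 0.0274, 0, 1.65, 0], [0.0134, 0.0274, 0, 1.65, 0], [0.0134, 0.0274, 0, 1.65, 0], [0.0134, 0.0274, 0, 1.65, 0], [0.0134, 0.0274, 0, 1.65, 0], [0.0134, 0.0274, 0, 1.65, 0]]]'

```text
time: 2.15
tool_pos: [441.4, -25.2, 303.7]
tcp_rot: [-180.0, 0.0, 49.8]
ft_force: [1.1, 0.1, 0.3]
finger_gap: 0.2
grip_force: 0.0
```

Call:
servo_tool --plan '[[[0, 0, -0.022, 0, 0], [0, 0, -0.022, 0, 0], [0, 0, -0.022, 0, 0], [0, 0, -0.022, 0, 0], [0, 0, -0.022, 0, 0], [0, 0, -0.022, 0, 0], [0, 0, -0.022, 0, 0], [0, 0, -0.022, 0, 0], [0, 0, -0.022, 0, 0], [0, 0, 0, 0, 0]]]'

```text
time: 3.15
tool_pos: [438.6, -26.0, 102.7]
tcp_rot: [-179.7, 0.2, 49.8]
ft_force: [0.0, 0.0, 0.3]
finger_gap: -0.0
grip_force: 0.0
```

Call:
servo_tool --plan '[[[0, 0, -0.01, 0, 0], [0, 0, -0.01, 0, 0], [0.0026, 0.0043, 0, 0, 0], [0.0026, 0.0043, 0, 0, 0], [0.0026, 0.0043, 0, 0, 0], [0.0026, 0.0043, 0, 0, 0], [0.0026, 0.0043, 0, 0, 0], [0.0021, 0.0034, 0, 0, 0], [0.0021, 0.0034, 0, 0, 0], [0.0021, 0.0034, 0, 0, 0]]]'

```text
time: 4.15
tool_pos: [459.8, 5.0, 85.8]
tcp_rot: [-179.9, 0.1, 49.8]
ft_force: [-7.1, -5.5, 5.9]
finger_gap: 0.5
grip_force: 3.9
```

Call:
servo_tool --plan '[[[0.0022, 0.0033, 0, -1, 0], [0.0023, 0.0032, 0, -1, 0], [0.0024, 0.0031, 0, -1, 0], [0.0026, 0.003, 0, -1, 0], [0.0027, 0.0029, 0, -1, 0], [0.0028, 0.0028, 0, -1, 0], [0, 0, 0, 0, 0]]]'

```text
time: 4.85
tool_pos: [474.8, 23.9, 85.4]
tcp_rot: [-179.9, 0.1, 43.8]
ft_force: [-2.8, 0.2, 0.6]
finger_gap: -0.1
grip_force: 1.3
```

```bash
cat > m.py <<'E'
from h import *
import sys
s=optics.snapshot("top"); P,c,th=pose(s); print({k:(v[0].round(1),v[2]) for k,v in P.items()},c,th)
if c is not None:
    print("d",np.linalg.norm(P["red"][0]-P["yel"][0])); print("redpt,yelpt,corners",pts(c,th,[[-47.5,48],[47.5,-48],[47.5,60],[47.5,-60],[-47.5,60],[-47.5,-60]]).round(1).tolist())
t=sense(); print(t["time"],t["tool_pos"],t["tcp_rot"][2],t["ft_force"])
if len(sys.argv)>1: cv2.imwrite(sys.argv[1],cv2.resize(s["frame"][130:320,220:420],None,fx=3.5,fy=3))
E
python3 m.py pics/p1.png
```

```text
{'yel': (array([608.6,  26.9]), 136.5)} None None
4.9 [474.85027472  23.78058167  85.4134254 ] 43.81184089577817 [-2.43571787 -0.50097775  0.32516339]
```

View pics/p1.png

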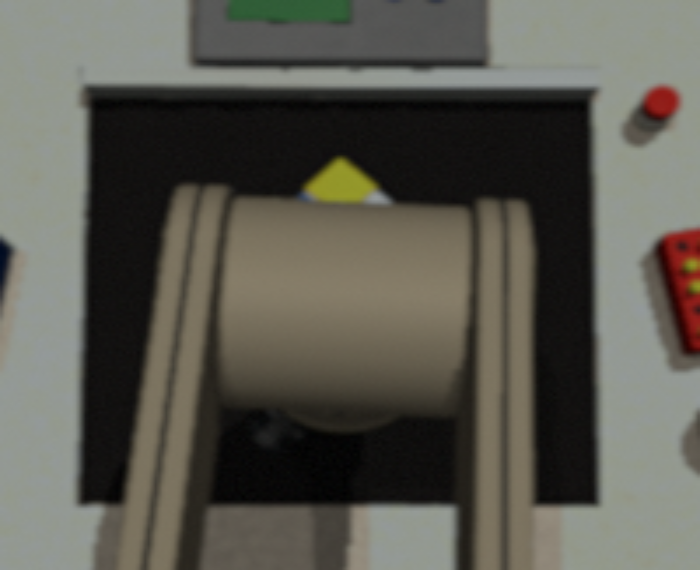

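The wrist hides the block; only the yellow corner shows, at about (317,190) full-frame, clear of the fence. I'll back off, rise and swing aside to look.

Call:
servo_tool --plan '[[[-0.008, -0.008, 0, 0, 0], [-0.004, -0.004, 0.03, 0, 0], [0, 0, 0.04, 0, 0], [0, 0.04, 0.04, 0, 0], [0.01, 0.045, 0.03, 0, 0], [0.01, 0.045, 0, 0, 0], [0.01, 0.045, 0, 0, 0], [0.01, 0.045, 0, 0, 0], [0.01, 0.03, 0, 0, 0], [0, 0, 0, 0, 0]]]'

```text
time: 5.9
tool_pos: [513.0, 255.8, 218.7]
tcp_rot: [-180.0, -0.1, 44.0]
ft_force: [-0.9, -0.1, 0.7]
finger_gap: -0.3
grip_force: 0.0
```

```bash
python3 m.py
```

```text
{'red': (array([495.4,  42.4]), 172.5), 'yel': (array([607.4,  27. ]), 175.5)} [551.39592632  34.68472746] 46.34852299962273
d 113.03477528411833
redpt,yelpt,corners [[483.9, 33.4], [618.9, 35.9], [540.8, 110.5], [627.6, 27.6], [475.2, 41.7], [562.0, -41.1]]
5.95 [512.66582265 253.99305173 218.46005761] 43.93567714097429 [-0.67585805  0.26721022 -0.41706882]
```

The tool face stayed flat against the side, which limited the rotation. From here I'll use corner contact, with tool yaw near 0. Next is the yellow corner.

Call:
servo_tool --plan '[[[0.0217, -0.0323, 0, -7.3, 0], [0.0217, -0.0323, 0, -7.3, 0], [0.0217, -0.0323, 0, -7.3, 0], [0.0217, -0.0323, 0, -7.3, 0], [0.0217, -0.0323, 0, -7.3, 0], [0.0217, -0.0323, 0, -7.3, 0], [0, 0, 0, 0, 0], [0, 0, -0.035, 0, 0], [0, 0, -0.035, 0, 0], [0, 0, -0.035, 0, 0]]]'

```text
time: 6.95
tool_pos: [642.3, 58.0, 113.0]
tcp_rot: [-180.0, -0.1, -0.0]
ft_force: [0.5, -0.2, -0.4]
finger_gap: -0.1
grip_force: 0.0
```

Call:
servo_tool --plan '[[[0, 0, -0.014, 0, 0], [0, 0, -0.014, 0, 0], [0, 0, 0, 0, 0]]]'

```text
time: 7.25
tool_pos: [641.9, 58.8, 84.4]
tcp_rot: [180.0, 0.1, -0.0]
ft_force: [-1.3, 0.0, 0.4]
finger_gap: -0.2
grip_force: 0.0
```

Call:
servo_tool --plan '[[[-0.0028, -0.0029, 0, 0, 0], [-0.0028, -0.0029, 0, 0, 0], [-0.0028, -0.0029, 0, 0, 0], [-0.0028, -0.0029, 0, 0, 0], [-0.0028, -0.0029, 0, 0, 0], [-0.003, -0.0027, 0, 0, 0], [-0.0031, -0.0025, 0, 0, 0], [-0.0032, -0.0024, 0, 0, 0], [-0.0033, -0.0022, 0, 0, 0], [-0.0034, -0.002, 0, 0, 0]]]'

```text
time: 8.25
tool_pos: [613.2, 32.5, 86.0]
tcp_rot: [180.0, -0.1, -0.0]
ft_force: [5.2, 0.0, 0.3]
finger_gap: -0.3
grip_force: 2.2
```

Call:
servo_tool --plan '[[[-0.0035, -0.0018, 0, 0, 0], [-0.0036, -0.0017, 0, 0, 0], [0, 0, 0, 0, 0]]]'

```text
time: 8.55
tool_pos: [605.6, 28.9, 85.9]
tcp_rot: [180.0, -0.0, -0.0]
ft_force: [2.7, -0.2, 1.6]
finger_gap: 0.0
grip_force: 0.9
```

Call:
servo_tool --plan '[[[0.008, 0.005, 0, 0, 0], [0.004, 0.003, 0.03, 0, 0], [0, 0, 0.04, 0, 0], [0, 0, 0.04, 0, 0], [-0.01, 0.045, 0.02, 0, 0], [-0.02, 0.045, 0, 0, 0], [-0.02, 0.045, 0, 0, 0], [-0.02, 0.045, 0, 0, 0], [-0.02, 0.04, 0, 0, 0], [0, 0, 0, 0, 0]]]'

```text
time: 9.55
tool_pos: [524.7, 261.9, 214.8]
tcp_rot: [-179.9, 0.2, 0.3]
ft_force: [0.7, -0.7, -0.1]
finger_gap: 0.1
grip_force: 0.0
```

```bash
python3 m.py
```

```text
{'red': (array([475.7,  46.8]), 170.5), 'yel': (array([584. ,  14.3]), 175.5)} [529.85048686  30.56179967] 37.483777091205695
d 113.0602126850008
redpt,yelpt,corners [[462.9, 39.7], [596.8, 21.4], [531.0, 107.1], [604.1, 11.9], [455.6, 49.3], [528.7, -46.0]]
9.6 [525.96848108 259.7188487  214.83515406] 0.24228190229399707 [ 0.78501383 -0.88087594  0.56228143]
```

Mostly translation: friction steers the force through the centre. I'll push with a component along the side (outward) so that the torque arm is larger. Red again.

Call:
servo_tool --plan '[[[-0.0123, -0.0345, 0, 0, 0], [-0.0123, -0.0345, 0, 0, 0], [-0.0123, -0.0345, 0, 0, 0], [-0.0123, -0.0345, 0, 0, 0], [-0.0123, -0.0345, 0, 0, 0], [-0.0123, -0.0345, 0, 0, 0], [-0.0123, -0.0345, 0, 0, 0], [0, 0, -0.04, 0, 0], [0, 0, -0.04, 0, 0], [0, 0, -0.03, 0, 0]]]'

```text
time: 10.6
tool_pos: [440.7, 14.1, 103.3]
tcp_rot: [180.0, 0.1, -0.2]
ft_force: [-0.0, 0.4, -0.9]
finger_gap: 0.2
grip_force: 0.0
```

Call:
servo_tool --plan '[[[0, 0, -0.01, 0, 0], [0, 0, -0.01, 0, 0], [0.004, 0.003, 0, 0, 0], [0.004, 0.003, 0, 0, 0], [0.004, 0.003, 0, 0, 0], [0.004, 0.003, 0, 0, 0], [0.0014, 0.0037, 0, 0, 0], [0.0014, 0.0037, 0, 0, 0], [0.0014, 0.0037, 0, 0, 0]]]'

```text
time: 11.5
tool_pos: [462.7, 38.5, 86.5]
tcp_rot: [179.9, -0.1, 0.0]
ft_force: [-2.1, -4.4, 2.0]
finger_gap: 0.0
grip_force: 2.0
```

Call:
servo_tool --plan '[[[0.0015, 0.0037, 0, 0, 0], [0.0016, 0.0036, 0, 0, 0], [0.0018, 0.0035, 0, 0, 0], [0.002, 0.0034, 0, 0, 0], [0.0022, 0.0033, 0, 0, 0], [0.0024, 0.0032, 0, 0, 0], [0, 0, 0, 0, 0]]]'

```text
time: 12.2
tool_pos: [473.5, 59.8, 85.7]
tcp_rot: [-180.0, 0.0, 0.0]
ft_force: [-2.2, -0.5, 2.5]
finger_gap: -0.1
grip_force: 1.2
```

Call:
servo_tool --plan '[[[-0.01, -0.006, 0, 0, 0], [-0.005, 0, 0.03, 0, 0], [0, 0, 0.04, 0, 0], [0, 0.03, 0.04, 0, 0], [0.01, 0.045, 0.02, 0, 0], [0.01, 0.045, 0, 0, 0], [0.01, 0.045, 0, 0, 0], [0.01, 0.04, 0, 0, 0], [0.01, 0.03, 0, 0, 0], [0, 0, 0, 0, 0]]]'

```text
time: 13.2
tool_pos: [508.3, 291.2, 215.3]
tcp_rot: [-179.9, -0.0, 0.2]
ft_force: [-0.6, -0.1, 0.8]
finger_gap: -0.1
grip_force: 0.0
```

```bash
python3 m.py
```

```text
{'red': (array([498.4,  77.8]), 165.0), 'yel': (array([589.5,  11.3]), 168.0)} [543.96283698  44.55687375] 18.03527593705087
d 112.80791143096413
redpt,yelpt,corners [[483.9, 75.5], [604.0, 13.6], [570.6, 116.3], [607.7, 2.2], [480.2, 86.9], [517.4, -27.2]]
13.25 [507.97363433 289.418418   215.05451094] 0.12480991665166054 [-0.50970004 -0.47462374 -0.11732198]
```

Call:
servo_tool --plan '[[[-0.0069, -0.0342, 0, 0, 0], [-0.0069, -0.0342, 0, 0, 0], [-0.0069, -0.0342, 0, 0, 0], [-0.0069, -0.0342, 0, 0, 0], [-0.0069, -0.0342, 0, 0, 0], [-0.0069, -0.0342, 0, 0, 0], [-0.0069, -0.0342, 0, 0, 0], [0, 0, -0.04, 0, 0], [0, 0, -0.04, 0, 0], [0, 0, -0.03, 0, 0]]]'

```text
time: 14.25
tool_pos: [458.4, 47.2, 103.4]
tcp_rot: [180.0, 0.0, -0.1]
ft_force: [0.4, -0.1, 0.6]
finger_gap: 0.1
grip_force: 0.0
```

Call:
servo_tool --plan '[[[0, 0, -0.01, 0, 0], [0, 0, -0.01, 0, 0], [0.004, 0.0014, 0, 0, 0], [0.004, 0.0014, 0, 0, 0], [0.004, 0.0014, 0, 0, 0], [0.0026, 0.003, 0, 0, 0], [0.0026, 0.003, 0, 0, 0], [0.0026, 0.003, 0, 0, 0], [0.0027, 0.0029, 0, 0, 0], [0.0028, 0.0028, 0, 0, 0]]]'

```text
time: 15.25
tool_pos: [484.9, 67.6, 85.5]
tcp_rot: [180.0, 0.1, -0.0]
ft_force: [-6.3, -2.4, 4.0]
finger_gap: -0.0
grip_force: 3.3
```

Call:
servo_tool --plan '[[[0.0029, 0.0027, 0, 0, 0], [0.003, 0.0026, 0, 0, 0], [0.0031, 0.0024, 0, 0, 0], [0, 0, 0, 0, 0]]]'

```text
time: 15.65
tool_pos: [494.2, 75.7, 85.4]
tcp_rot: [-180.0, 0.1, 0.0]
ft_force: [-4.0, -0.5, 2.1]
finger_gap: 0.1
grip_force: 1.6
```

Call:
servo_tool --plan '[[[-0.01, -0.004, 0, 0, 0], [-0.005, 0, 0.03, 0, 0], [0, 0, 0.04, 0, 0], [0, 0.03, 0.04, 0, 0], [0.01, 0.045, 0.02, 0, 0], [0.01, 0.045, 0, 0, 0], [0.01, 0.045, 0, 0, 0], [0.01, 0.04, 0, 0, 0], [0.01, 0.03, 0, 0, 0], [0, 0, 0, 0, 0]]]'

```text
time: 16.65
tool_pos: [529.2, 309.3, 215.2]
tcp_rot: [-179.9, -0.0, 0.2]
ft_force: [0.6, -0.6, -0.3]
finger_gap: 0.3
grip_force: 0.0
```

```bash
python3 m.py
```

```text
{'red': (array([520.4,  94.7]), 162.5), 'yel': (array([594.3,   9. ]), 166.5)} [557.30684     51.86282432] 4.952615856766329
d 113.12125430312786
redpt,yelpt,corners [[505.8, 95.6], [608.8, 8.1], [599.4, 115.7], [609.8, -3.8], [504.8, 107.5], [515.2, -12.0]]
16.7 [528.90384835 307.52399232 215.05196883] 0.12471956553693489 [ 0.34221236 -0.43564586  0.43172875]
```

Heading is now 5° and the centre is at (557, 52). For the final push I'll use open fingers, so two contacts square the block as it goes.

Call:
servo_tool --plan '[[[-0.0084, -0.0369, 0, 0, 0.085], [-0.0084, -0.0369, 0, 0, 0.085], [-0.0084, -0.0369, 0, 0, 0.085], [-0.0084, -0.0369, 0, 0, 0.085], [-0.0084, -0.0369, 0, 0, 0.085], [-0.0084, -0.0369, 0, 0, 0.085], [-0.0084, -0.0369, 0, 0, 0.085], [0, 0, -0.04, 0, 0.085], [0, 0, -0.04, 0, 0.085], [0, 0, -0.03, 0, 0.085]]]'

```text
time: 17.7
tool_pos: [468.8, 46.3, 103.4]
tcp_rot: [180.0, 0.0, -0.1]
ft_force: [-0.6, 0.7, -0.0]
finger_gap: 85.1
grip_force: 0.0
```

Call:
servo_tool --plan '[[[0, 0, -0.015, 0, 0.085], [0, 0, -0.015, 0, 0.085], [0.005, 0, 0, 0, 0.085], [0.005, 0, 0, 0, 0.085], [0.005, 0, 0, 0, 0.085], [0.005, 0, 0, 0, 0.085], [0.005, 0, 0, 0, 0.085], [0.005, 0, 0, 0, 0.085], [0.005, 0, 0, 0, 0.085], [0.005, 0, 0, 0, 0.085]]]'

```text
time: 18.7
tool_pos: [509.7, 48.1, 75.2]
tcp_rot: [-180.0, 0.2, 0.0]
ft_force: [-10.8, 0.1, 6.8]
finger_gap: 85.0
grip_force: 5.1
```

Call:
servo_tool --plan '[[[0.005, 0, 0, 0, 0.085], [0.005, 0, 0, 0, 0.085], [0.005, 0, 0, 0, 0.085], [0.005, 0, 0, 0, 0.085], [0.005, 0, 0, 0, 0.085], [0.005, 0, 0, 0, 0.085], [0.005, 0, 0, 0, 0.085], [0.003, 0, 0, 0, 0.085], [0, 0, 0, 0, 0.085]]]'

```text
time: 19.6
tool_pos: [548.2, 47.8, 75.2]
tcp_rot: [-180.0, 0.1, -0.0]
ft_force: [-4.6, 0.2, 3.5]
finger_gap: 85.0
grip_force: 2.3
```

```bash
python3 - <<'E'
from h import *
print(sense()["tool_pos"],sense()["ft_force"],sense()["wrist_torque"])
s=optics.snapshot("side");cv2.imwrite("pics/s1.png",cv2.resize(s["frame"][160:340,230:470],None,fx=3.3,fy=3.3))
E
```

```text
[548.22585661  47.83930169  75.21597578] [-4.61976428  0.21311622  3.46692409] [-0.02309381  0.62189425  0.0114754 ]
```

View pics/s1.png

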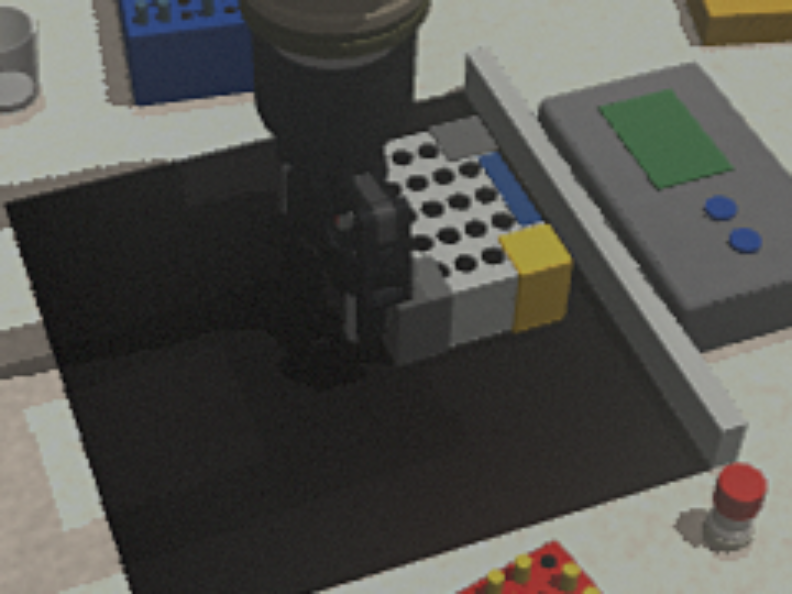

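In the side crop the block sits square between the fingers, with its blue side parallel to the fence. A gap of some 25 mm remains at yellow (540,285). I'll carry on slowly.

Call:
servo_tool --plan '[[[0.003, 0, 0, 0, 0.085], [0.003, 0, 0, 0, 0.085], [0.003, 0, 0, 0, 0.085], [0.003, 0, 0, 0, 0.085], [0.002, 0, 0, 0, 0.085], [0.001, 0, 0, 0, 0.085], [0.001, 0, 0, 0, 0.085], [0.001, 0, 0, 0, 0.085]]]'

```text
time: 20.45
tool_pos: [564.5, 47.8, 75.1]
tcp_rot: [180.0, 0.1, -0.0]
ft_force: [-7.7, 0.1, 5.8]
finger_gap: 85.0
grip_force: 4.1
```

Call:
servo_tool --plan '[[[0.001, 0, 0, 0, 0.085], [0.001, 0, 0, 0, 0.085], [0.001, 0, 0, 0, 0.085], [0.001, 0, 0, 0, 0.085]]]'

```text
time: 20.85
tool_pos: [568.5, 47.8, 75.1]
tcp_rot: [180.0, 0.1, -0.0]
ft_force: [-7.5, -0.7, 4.0]
finger_gap: 85.2
grip_force: 4.1
```

Call:
servo_tool --plan '[[[0.001, 0, 0, 0, 0.085], [0.001, 0, 0, 0, 0.085], [0.001, 0, 0, 0, 0.085]]]'

```text
time: 21.15
tool_pos: [571.4, 47.8, 75.1]
tcp_rot: [180.0, 0.2, -0.0]
ft_force: [-15.2, -0.3, 9.8]
finger_gap: 85.1
grip_force: 7.4
```

Call:
servo_tool --plan '[[[0.001, 0, 0, 0, 0.085], [0.001, 0, 0, 0, 0.085]]]'

```text
time: 21.35
tool_pos: [571.7, 47.8, 75.0]
tcp_rot: [180.0, 0.4, -0.0]
ft_force: [-24.7, -1.1, 19.3]
finger_gap: 84.8
grip_force: 12.5
```

Firm contact at the fence (25 N). I'll come away and check.

Call:
servo_tool --plan '[[[-0.002, 0, 0, 0, 0.085], [-0.005, 0, 0, 0, 0.085], [-0.02, 0, 0, 0, 0.085], [-0.03, 0, 0.03, 0, 0.085], [-0.02, 0, 0.04, 0, 0.085], [0, 0.045, 0.04, 0, 0.085], [0, 0.045, 0.03, 0, 0.085], [0, 0.045, 0, 0, 0.085], [0, 0.045, 0, 0, 0.085], [0, 0.045, 0, 0, 0.085]]]'

```text
time: 22.35
tool_pos: [497.8, 263.7, 207.4]
tcp_rot: [-179.9, -0.2, -0.0]
ft_force: [0.2, 0.1, 0.4]
finger_gap: 85.3
grip_force: 0.0
```

```bash
python3 m.py; python3 - <<'E'
from h import *
s=optics.snapshot("side");cv2.imwrite("pics/s2.png",cv2.resize(s["frame"][170:300,290:460],None,fx=4.5,fy=4.5))
E
```

```text
{'red': (array([598.8,  94.6]), 157.0), 'yel': (array([663.5,   2.1]), 154.0)} [631.15452388  48.33105982] -0.8833531058093911
d 112.85021881765238
redpt,yelpt,corners [[584.4, 97.1], [677.9, -0.4], [679.6, 107.6], [677.7, -12.4], [584.6, 109.1], [582.7, -10.9]]
22.4 [496.86865671 269.59748471 207.31143719] 0.1152743803219835 [-3.93109981  1.7838462   1.31939972]
```

View pics/s2.png

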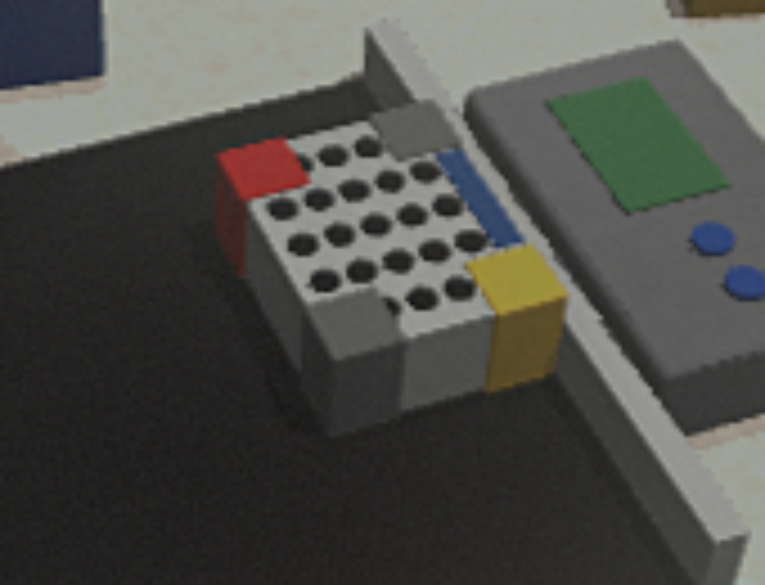

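The side crop shows the block flush: yellow's bottom corner at (555,372) meets the fence foot, and the blue strip runs parallel to the bar. The force rise with the tool stalled confirms contact. I'll settle and hand in.

Call:
servo_tool --plan '[[[0, 0, 0, 0, 0.085], [0, 0, 0, 0, 0.085], [0, 0, 0, 0, 0.085]]]'

```text
time: 22.75
tool_pos: [497.7, 260.5, 206.2]
tcp_rot: [180.0, -0.0, -0.1]
ft_force: [-0.3, 0.5, 0.2]
finger_gap: 85.0
grip_force: 0.0
```

```bash
python3 -c "
from bench import r
print(r.hand_in())"
```

```text
the job is handed in; nothing more can be done
None
```

I walked the block round clockwise (red, yellow, red, red), pushed it home until it pressed on the fence at about 25 N, came away and handed in at 22.8 s; it looks flush and measures within 1° of square, but the hand-in gave no verdict.

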